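Tap the stake holder's wedge home

ROBOT

A 6-joint arm with a two-finger parallel gripper is mounted at the origin on the work surface. World frame = base frame: x ahead of the robot, y to its left, z up, the work surface at z = 0. Lengths are in m, angles in rad, forces in N, time in s.
With the tool pointing down it reaches from about 0.275 to 0.75 m from the base axis. Payload 10.2 kg.
Tool frame: the origin (TCP) lies midway between the tips of the shut fingers; the grasp point (between the pads) lies 19 mm behind it (env.hold_point_z is the distance from the TCP to the grasp point, in m); x points along the fingers, z is the direction in which the jaws open and shut, and the axes are right-handed (so a half turn about x gives the same grasp; the last joint's range is limited). The gripper opens to 85 mm and grips with 20 to 120 N. Pads are 22 mm wide; open, the fingers measure 114 mm over their backs; the gripper's body (76 mm by 85 mm) begins 54 mm behind the grasp point. The pads swing forward as they close: fully open they stand 13 mm farther back than shut.
Start: joints at [0.993, 0.313, 1.498, -0, 1.331, -0.223], TCP at [0.182, 0.492, 0.231] pointing down, gripper open.
Joint ranges: [-2.94, 2.94], [-0.97, 2.17], [0.19, 2.56], [-1.23, 4.37], [0.02, 3.11], [-2.88, 2.88]. Speed limits (rad/s): [2.39, 2.39, 3.01, 3.14, 3.14, 3.14].

INTERFACE

Orientations are given as a unit quaternion [x, y, z, w].
In Python, from bench import env, kinematics, monitor, eyes, job gives the robot as it stands. The module is installed in compiled form; this text tells all that it offers. Calls block until the motion is done:
- env.reach(position, orientation): joint-space move of the TCP to a pose.
- env.movel(position, velocity=0.15, frame=None, guard=None): straight line of the TCP; frame=None keeps the orientation; velocity is the mean speed in m/s. With guard (N) it stops when the force on the tool has changed by that much, and returns True; else False.
- env.set_joints(angles): joint-space move.
- env.release() and env.close_gripper(effort=None): open the fingers fully, or close them until they stop; effort is the grip in N (None keeps the last).
- env.hold(seconds).
- kinematics.ik(position, orientation): joint angles nearest the present ones, or None.
- monitor.sense(): the state.
- eyes.grab_frame(name): name is "scene" or "top" or "wrist"; returns a dict with "frame" (400x640x3 uint8, red, green, blue), "mtx" (3x3 intrinsics, pixels), "view" (4x4, takes a point from world to camera coordinates). Camera axes: x right, y down, z forward; pixel columns grow to the right and rows downward; lengths in m; the calibration is good to about 2 mm. The wrist camera is an equidistant fisheye: a pixel r from the principal point sees the ray r / f radians off the axis. A picture is of the moment at which its call begins. There is no depth.
A pose or a line that the arm cannot do raises env.MotionError and nothing moves.
- job.hand_in(): hands the job in, once; it reports no verdict.
The state is a dict: "clock": time; "joints": joint angles; "qvel": joint speeds; "joint_efforts": joint torques, N m; "position": TCP position; "ee_rot": TCP orientation; "contact_force": force on the tool from outside, world axes, zero at the start; "ft_torque": the same for the moment, N m; "finger_gap": opening from 0.0 (shut) to 1.0 (fully open).
Only numpy, scipy, OpenCV 4.12 (cv2) and the standard library are available. Lean on these libraries where they do the work, as an engineer would, in place of code of your own. Each camera call takes 0.05 s, during which the arm holds its last target. There are 200 camera calls.

TASK

Pick up the yellow-faced mallet (not the steel hammer, which stays where it lies) and tap the red-ended wooden wedge into the stake holder with it: first a light tap that moves the wedge about a centimetre, then draw the mallet back a few centimetres, then tap on until the wedge stops advancing and is fully home. Strike with the mallet's head only and keep the gripper off the wedge. Then lay the mallet gently down flat on the bench and let go of it.

Things in the scene. Friction and masses are not known exactly. Their poses are not given: they have to be found in the camera images.
- mallet: Mallet, 260 g, lying level: head a cylinder 40 mm thick, 70 mm long, yellow nylon ends, dark steel middle; round brown handle 22 mm thick, its axis 20 mm above the bench, to a bulb 225 mm from the head. Origin: centre of the head. x runs along the handle towards the head (grip it 40 to 160 mm back at -x, best near 55); y is the head's axis, faces at y = +-35 mm; z up. The handle points to the robot's side.
- hammer: Bystander: steel-headed hammer with a dark handle, lying beside the mallet, 135 mm or more to its left or right; head 65 mm long, 26 mm thick, handle 16 mm thick, 235 mm long overall. Origin: centre of the head; x runs along the handle towards the head, y along the head's axis.
- wedge_face (a point): Centre of the wedge's upright red struck face, 36 mm wide (x), 30 mm high (z), 50 mm above the bench. y is level and points into the holder: the wedge slides along it. x is level, away from the robot's side. The fixed holder (wood base 150 x 110 x 30 mm, steel cheeks 78 mm high, mushroom stake 144 mm high) begins 75 mm ahead (+y) of this face with the wedge fully out, 30 mm with it home.
- wedge (a joint): How far the wedge has been driven in, m: 0 fully out, 0.045 home, where it stops dead. It starts between 0 and 0.015, resists with about 5 N (a little more when moved fast) and stays where it is left.
There are look-alikes about, which are no part of the job. What is shaped like the part that bears wedge_face but orange or pink is not meant.

How it is judged:
On the way, in this order (a step that is already met when the one before it is completed fails the run):
1. the mallet is picked up off the bench (height (world z) of mallet above 0.04 m), for 0.1 s.
2. a first light tap has moved the wedge at least 3 mm (distance of wedge_face from where it was at the start of the episode above 0.003 m).
3. the mallet is drawn back clear of the wedge (head centre over 50 mm from the struck face's centre) with the wedge still at least 9 mm short of home (distance between mallet and wedge_face above 0.05 m and value of joint wedge below 0.036 m), for 0.05 s.
4. the wedge is driven home (within 4 mm) with the mallet's head at it (value of joint wedge above 0.041 m and distance between mallet and wedge_face below 0.055 m).
At the end, for the whole second after the job is handed in: The wedge is home (within 4 mm of its stop), the mallet lies flat and still on the bench (head centre 10 to 30 mm above it, handle level within 10 degrees), and the steel hammer lies within 30 mm of where it was (value of joint wedge above 0.041 m and height (world z) of mallet between 0.01 and 0.03 m and angle between mallet's own x axis and vertical between 1.4 and 1.74 rad and linear speed of mallet below 0.03 m/s and distance of hammer from where it was at the start of the episode below 0.03 m); the robot touches nothing.
It fails at once if the gripper or arm pushes on the wedge (contact force between any of the fingers, the arm and wedge above 2 N).
It fails at once if the steel hammer strikes the wedge (contact force between hammer and wedge above 0.5 N).
It fails at once if the steel hammer is moved more than 30 mm (distance of hammer from where it was at the start of the episode above 0.03 m).
It fails at once if the mallet is dropped from more than about 5 cm above the bench (height (world z) of mallet above 0.07 m and linear speed of mallet above 0.5 m/s and contact force between the fingers and mallet below 0.1 N).
It also fails if it takes over 48 s, if anything falls off the work surface, if the arm or the gripper's body presses on something with over 40 N, if the wrist force passes 120 N, or if a joint passes its speed limit or range.

## Working session

There is one attempt and no reset: what is moved stays moved. The work goes in short steps, each a Python script; the robot and the scene stay as the last script left them, time stands still between calls to the robot, and variables do not carry over. Pictures are saved under pics/ and viewed, about 8 in all and at most 12, crops included, and the job is handed in when it is done.

```bash
mkdir -p pics; cat > h.py <<'E'
from bench import env, kinematics, monitor, eyes, job
import numpy as np, cv2
def snap(n,f):
    r=eyes.grab_frame(n); np.savez(f'{f}.npz',**r); cv2.imwrite(f'pics/{f}.png',r['frame'][:,:,::-1]); return r
def ray(r,u,v,fish=False):
    K,V=r['mtx'],r['view']; d=np.array([(u-K[0,2])/K[0,0],(v-K[1,2])/K[1,1],1.])
    if fish:
        t=np.hypot(d[0],d[1]); d=np.array([d[0]/t*np.sin(t),d[1]/t*np.sin(t),np.cos(t)])
    R=V[:3,:3]; c=-R.T@V[:3,3]; d=R.T@d; return c,d/np.linalg.norm(d)
def tri(rays):
    A=sum(np.eye(3)-np.outer(d,d) for c,d in rays); b=sum((np.eye(3)-np.outer(d,d))@c for c,d in rays)
    p=np.linalg.solve(A,b); return p,[np.linalg.norm(np.cross(p-c,d)) for c,d in rays]
def atz(r,u,v,z,fish=False):
    c,d=ray(r,u,v,fish); return c+d*(z-c[2])/d[2]
E
python3 - <<'E'
from h import *
for n in("scene","top"):
    r=snap(n,n); print(n,r['mtx'].round(1).tolist(),(-r['view'][:3,:3].T@r['view'][:3,3]).round(3))
print(monitor.sense())
a=cv2.imread('pics/scene.png');b=cv2.imread('pics/top.png')
E
```

```text
scene [[482.9, 0.0, 310.5], [0.0, 482.9, 200.0], [0.0, 0.0, 1.0]] [ 1.381 -0.     1.175]
top [[506.6, 0.0, 314.1], [0.0, 506.6, 206.7], [0.0, 0.0, 1.0]] [0.252 0.069 1.495]
{'clock': 0.1, 'joints': array([ 9.92579283e-01,  3.13376306e-01,  1.49835032e+00, -7.62251310e-06,
        1.33103318e+00, -2.23382538e-01]), 'qvel': array([ 0.00111567, -0.00129103, -0.00330895, -0.00023495, -0.00033252,
       -0.00271198]), 'joint_efforts': array([ 2.19682741e-03, -4.12899828e+01, -2.60138118e+01, -1.90296187e-04,
        3.10830786e-03, -1.95330250e-05]), 'position': array([0.18227643, 0.49209112, 0.23080546]), 'ee_rot': array([-0.40406512,  0.58077644,  0.40375063,  0.58001339]), 'contact_force': array([-0.30243066,  0.86305861, -0.08767257]), 'ft_torque': array([ 0.00332515, -0.01126484,  0.05657559]), 'finger_gap': 0.9990017622332349}
```

View pics/scene.png

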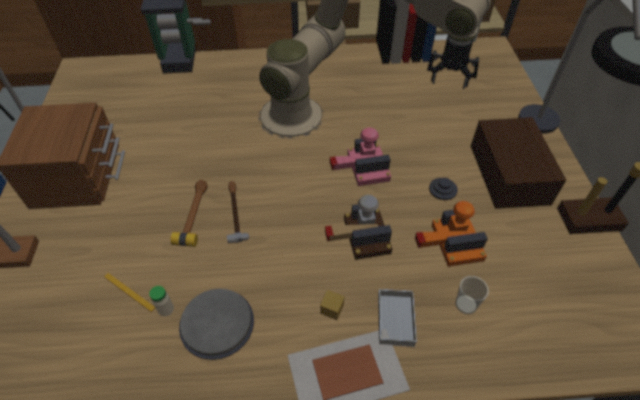

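View pics/top.png

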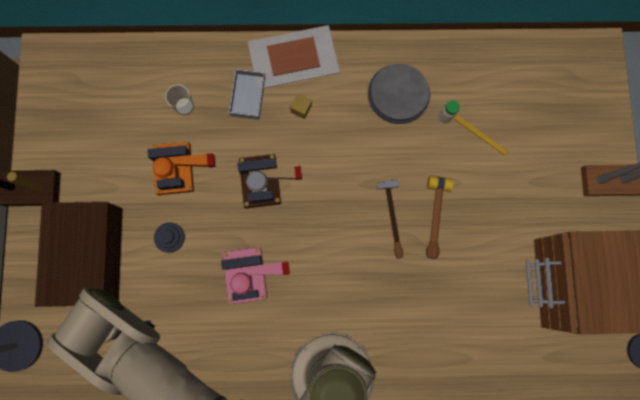

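The three wedge lookalikes in the top view are the wood/grey holder with its red end at (298,173), the orange one at (210,160) and the pink one at (285,268). The mallet head is at (441,184) and the steel hammer at (388,184). I choose the wood holder and the yellow mallet, and check both in close crops.

```bash
python3 - <<'E'
import cv2,numpy as np
a=cv2.imread('pics/top.png')[150:265,235:465]; b=cv2.imread('pics/scene.png')[175:265,165:400]
a=cv2.resize(a,(690,345),interpolation=cv2.INTER_CUBIC); b=cv2.resize(b,(705,270),interpolation=cv2.INTER_CUBIC)
o=np.zeros((615,705,3),np.uint8); o[:345,:690]=a; o[345:]=b
cv2.imwrite('pics/crop1.png',o[:600])
E
```

```text
(no output)
```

View pics/crop1.png

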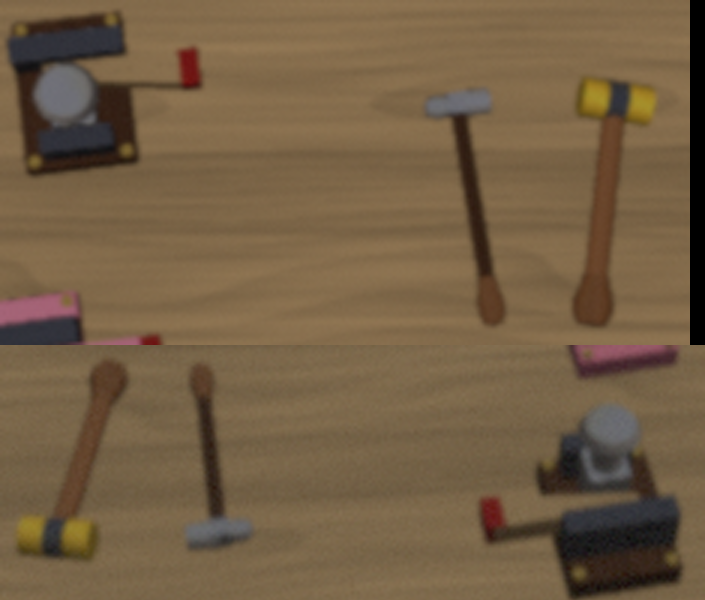

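```bash
cat >> h.py <<'E'
from scipy.spatial.transform import Rotation as Ro
def quat(yaw,flip=False):
    # tool x down, tool z along the (yawed) y axis
    x=np.array([0,0,-1.]); z=np.array([-np.sin(yaw),np.cos(yaw),0])*(-1 if flip else 1)
    return Ro.from_matrix(np.array([x,np.cross(z,x),z]).T).as_quat()
class L(dict): pass
def load(f): return dict(np.load(f+'.npz'))
E
python3 - <<'E'
from h import *
t,s=load('top'),load('scene')
T=lambda u,v:ray(t,235+u/3,150+v/3); S=lambda u,v:ray(s,165+u/3,175+(v-345)/3)
for n,a,b in[('head',(618,99),(57,537)),('bulb',(593,300),(109,378)),('red',(189,68),(492,519)),('hamhead',(459,102),(219,533))]:
    p,e=tri([T(*a),S(*b)]); print(n,p.round(4),np.round(e,4))
h=atz(t,441,183,.02)
for f in(0,1):
    print(kinematics.ik([.43,0.1,.25],quat(.1,f)),kinematics.ik([.43,-.27,.2],quat(-.12,f)))
E
```

```text
head [ 0.5493 -0.3334  0.0236] [0.0009 0.0009]
bulb [ 0.3506 -0.2973  0.0284] [0.0004 0.0004]
red [0.5801 0.089  0.0515] [0.0008 0.0008]
hamhead [ 0.5503 -0.1772  0.0148] [0.0006 0.0006]
[-3.80848198e-02  1.11808707e-01  1.69843172e+00 -4.44089210e-16
  1.33135223e+00 -1.70888115e+00] [-7.91792934e-01  3.01962341e-01  1.59701615e+00 -4.44089210e-16
  1.24261416e+00 -2.24258926e+00]
[-3.80848198e-02  1.11808707e-01  1.69843172e+00 -4.44089210e-16
  1.33135223e+00  1.43271151e+00] [-7.91792934e-01  3.01962341e-01  1.59701615e+00 -4.44089210e-16
  1.24261416e+00  8.99003393e-01]
```

Heights fit (head 0.024, red end 0.0515). Next, wrist looks at the wedge and the mallet.

```bash
python3 - <<'E'
from h import *
env.reach([.53,.01,.2],quat(.11,True)); env.hold(.3); a=snap('wrist','w1')
env.reach([.53,.07,.2],quat(.11,True)); env.hold(.3); a=snap('wrist','w1b')
env.reach([.495,-.323,.15],quat(-.15,True)); env.hold(.3); b=snap('wrist','w2')
for r in(a,b): print(r['mtx'].round(1).tolist(),(-r['view'][:3,:3].T@r['view'][:3,3]).round(3), r['view'][2,:3].round(2))
print(monitor.sense()['clock'],monitor.sense()['position'])
o=np.zeros((600,480,3),np.uint8)
for i,f in enumerate(('w1','w2')): o[i*300:(i+1)*300]=cv2.resize(cv2.imread(f'pics/{f}.png'),(480,300),interpolation=cv2.INTER_AREA)
cv2.imwrite('pics/ww.png',o)
E
```

```text
[[309.7, 0.0, 323.9], [0.0, 309.7, 199.9], [0.0, 0.0, 1.0]] [0.595 0.076 0.342] [-0.26 -0.03 -0.97]
[[309.7, 0.0, 323.9], [0.0, 309.7, 199.9], [0.0, 0.0, 1.0]] [ 0.56  -0.333  0.292] [-0.26  0.04 -0.97]
5.1083 [ 0.4951968  -0.32266022  0.15008883]
```

View pics/ww.png

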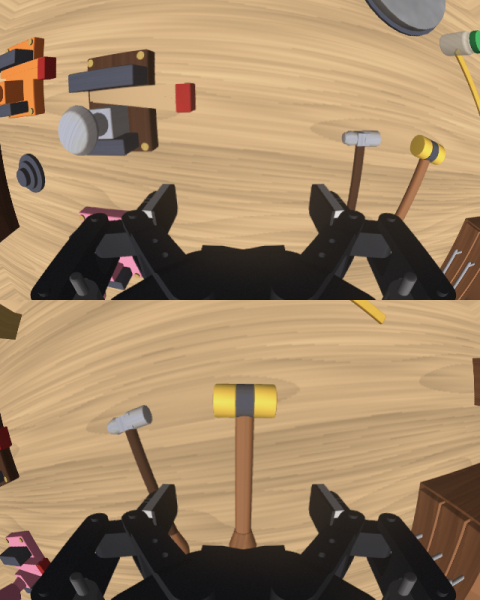

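```bash
python3 - <<'E'
import cv2,numpy as np
c=lambda f,u,v,w,h,k:cv2.resize(cv2.imread(f'pics/{f}.png')[v:v+h,u:u+w],None,fx=k,fy=k,interpolation=cv2.INTER_CUBIC)
# find red in w1b
im=cv2.imread('pics/w1b.png').astype(int); m=(im[:,:,2]>110)&(im[:,:,1]<60)&(im[:,:,0]<70)
n,l,st,ce=cv2.connectedComponentsWithStats(m.astype(np.uint8)); print([(s.tolist(),q.round(1).tolist()) for s,q in zip(st[1:],ce[1:]) if s[4]>100])
i=max((i for i in range(1,n) if abs(ce[i][0]-320)<130 and ce[i][1]<250),key=lambda i:st[i][4]); u,v=ce[i].astype(int)-[25,25]; print(u,v)
o=np.zeros((600,800,3),np.uint8)
o[:300,:400]=cv2.resize(c('w1',222,105,50,50,6),None,None,1,1)[:300,:300].copy() if 0 else np.pad(c('w1',222,105,50,50,6),((0,0),(0,100),(0,0)))
o[:300,400:700]=c('w1b',u,v,50,50,6)
o[300:,:480]=c('w2',260,100,160,100,3)
cv2.imwrite('pics/crop2.png',o)
E
```

```text
[([80, 72, 13, 33, 348], [86.2, 88.2])]
291 106
```

View pics/crop2.png

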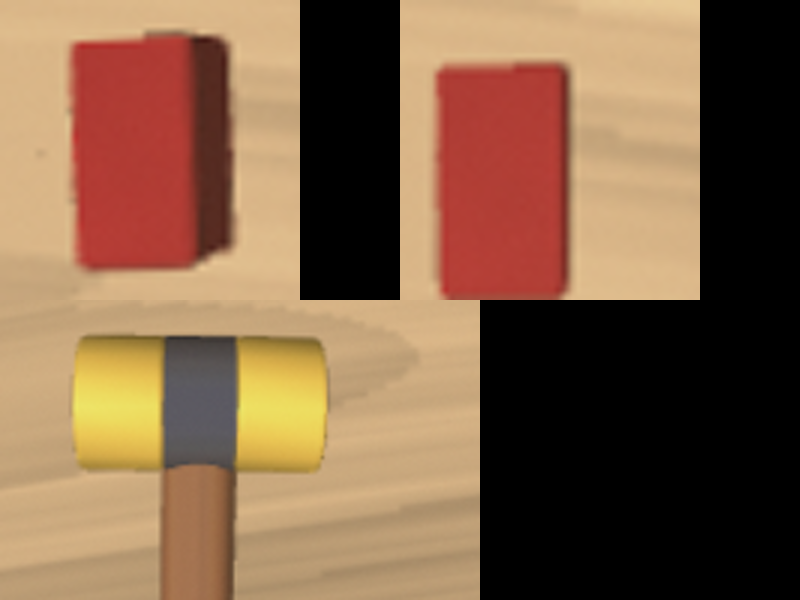

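```bash
python3 - <<'E'
from h import *
a,b,w,t,s=[load(f) for f in('w1','w1b','w2','top','scene')]
A=lambda u,v:ray(a,222+u/6,105+v/6,True); B=lambda u,v:ray(b,291+u/6,106+v/6,True)
P=[]
for p,q in[((192,39),(168,65)),((197,264),(166,297))]:
    x,e=tri([A(*p),B(*q)]); P.append(x); print(x.round(4),np.round(e,4))
d=P[0]-P[1]; print('len',np.linalg.norm(d),'yaw',np.arctan2(-d[1],d[0]) if 0 else np.arctan2(d[1],d[0]),'mid',(P[0]+P[1])/2)
W=lambda u,v:(260+u/3,100+(v-300)/3)
M=lambda u,v,z:atz(w,*W(u,v),z,True)
l,r=M(75,403,.02),M(327,403,.02); print('head ends',l.round(4),r.round(4),np.linalg.norm(l-r))
# two-view: wrist + top
hc,e=tri([ray(w,*W(201,403),True),ray(t,441,183)]); print('head',hc.round(4),np.round(e,4))
h1=M(200,466,.03);h2=M(197,598,.03); d=h1-h2; print(h1.round(4),h2.round(4),'yaw',np.arctan2(d[1],d[0]), 'headyaw',np.arctan2(*( (l-r)[:2]*[-1,1])))
E
```

```text
[0.5955 0.0803 0.0639] [0.0002 0.0002]
[0.561  0.0769 0.0626] [0.0001 0.0001]
len 0.03473206428190813 yaw 0.09828960092195234 mid [0.57827407 0.07862663 0.06327529]
head ends [ 0.5513 -0.2971  0.02  ] [ 0.5404 -0.37    0.02  ] 0.07369609089640458
head [ 0.5469 -0.3327  0.0322] [0.001 0.001]
[ 0.5284 -0.3305  0.03  ] [ 0.4903 -0.324   0.03  ] yaw -0.1700275460047274 headyaw -0.14789123477567354
```

Both measurements fit: wedge face at (0.578, 0.079) with its top edge at z 0.063 and 35 mm long, and mallet head at (0.546, -0.333) with yaw -0.155. Now the grasp.

```bash
python3 - <<'E'
from h import *
q=quat(-.155,True); g=np.array([.4917,-.325])
env.reach([*g,.08],q)
print(env.movel([*g,.005],velocity=.1,guard=15))
env.close_gripper(80); s=monitor.sense(); print(s['finger_gap'],s['position'],s['contact_force'])
env.movel([*g,.13],velocity=.12)
q=quat(.1,True)
# approach: head centre 35+60 mm short of the face
ex=np.array([np.cos(.1),np.sin(.1)]); ey=np.array([-np.sin(.1),np.cos(.1)])
f=np.array([.5783,.0787]); p=f-.095*ey-.055*ex
env.reach([*p,.13],q); env.hold(.3)
s=monitor.sense(); print(s['finger_gap'],s['position'],s['contact_force'],s['ft_torque'],s['clock'])
snap('wrist','w3'); snap('scene','s3')
o=np.zeros((600,480,3),np.uint8)
o[:300]=cv2.resize(cv2.imread('pics/w3.png'),(480,300),interpolation=cv2.INTER_AREA)
o[300:]=cv2.resize(cv2.imread('pics/s3.png')[150:275,230:430],(480,300),interpolation=cv2.INTER_CUBIC)
cv2.imwrite('pics/c3.png',o)
E
```

```text
False
0.22727022888007248 [ 0.4918367  -0.32508127  0.00540335] [-1.70539031  0.42804087  4.17860823]
0.2299103290330342 [ 0.53309013 -0.0219481   0.1299275 ] [-0.29068168  0.00361081 -2.88559834] [-0.04540622  0.0168633   0.06988715] 9.675
```

View pics/c3.png

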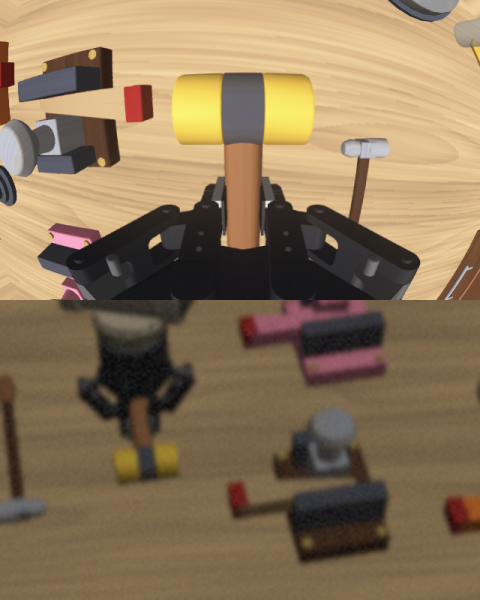

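```bash
python3 - <<'E'
from h import *
w,s=load('w3'),load('s3')
p,e=tri([ray(w,324,145,True),ray(s,291.3,217.5)]);print(p.round(4),np.round(e,4))
l=atz(w,230,144,p[2],True);r=atz(w,418,144,p[2],True);print(l,r,np.linalg.norm(l-r))
ex=np.array([np.cos(.1),np.sin(.1)]);print(np.array([.5331,-.0219])+.055*ex)
E
```

```text
[ 0.5873 -0.0163  0.1439] [0.0007 0.0007]
[0.58450937 0.02267801 0.14392676] [ 0.59237564 -0.05663326  0.14392676] 0.07970042039119568
[ 0.58782523 -0.01640916]
```

```bash
python3 - <<'E'
from h import *
ex=np.array([np.cos(.1),np.sin(.1)]); ey=np.array([-np.sin(.1),np.cos(.1)]); f=np.array([.5783,.0787])
P=lambda d:[*(f+(d-.035)*ey-.055*ex),.035]
pos=lambda:(monitor.sense()['position'][:2]-f+.055*ex)@ey+.035
env.movel(P(-.06),velocity=.1); env.hold(.2)
g=env.movel(P(.015),velocity=.04,guard=3); d=pos(); print('contact',g,d,monitor.sense()['contact_force'])
if g and d>-.02:
    env.movel(P(d+.011),velocity=.04); print(pos(),monitor.sense()['contact_force'])
    snap('wrist','w4')
    env.movel(P(d-.035),velocity=.1); env.hold(.2); snap('wrist','w5'); print(pos(),monitor.sense()['clock'])
    a=cv2.imread('pics/w4.png')[40:280,100:500];b=cv2.imread('pics/w5.png')[40:280,100:500]
    cv2.imwrite('pics/c4.png',np.vstack([a,b]))
E
```

```text
contact True 0.0020927029987088813 [ 0.00673372  0.70257331 -3.38997725]
0.013216089504758517 [ 0.31876736  0.01596271 -2.99298585]
-0.03243668108132733 13.8
```

View pics/c4.png

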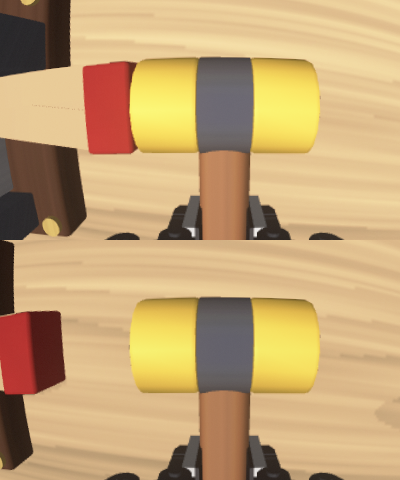

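```bash
python3 - <<'E'
from h import *
w=load('w5'); ey=np.array([-np.sin(.1),np.cos(.1)]); f=np.array([.5783,.0787])
for u,v in((137,113),(132,193)): p=atz(w,u,v,.0635,True); print(p,(p[:2]-f)@ey)
E
```

```text
[0.59414075 0.08896596 0.0635    ] 0.008633231941302597
[0.55989673 0.09208275 0.0635    ] 0.015153158306441917
```

The tap moved the wedge about 12 mm, and the mallet is drawn back about 46 mm. Now drive it home.

```bash
python3 - <<'E'
from h import *
ex=np.array([np.cos(.1),np.sin(.1)]); ey=np.array([-np.sin(.1),np.cos(.1)]); f=np.array([.5783,.0787])
P=lambda d:[*(f+(d-.035)*ey-.055*ex),.035]
pos=lambda:(monitor.sense()['position'][:2]-f+.055*ex)@ey+.035
env.close_gripper(120)
g=env.movel(P(.062),velocity=.05,guard=15); d=pos(); print('stop',g,d,monitor.sense()['contact_force'])
env.hold(.2); snap('wrist','w6')
# second tap to confirm that it advances no more
env.movel(P(d-.03),velocity=.1); env.hold(.2); snap('wrist','w7')
g=env.movel(P(d+.012),velocity=.05,guard=18); print('again',g,pos(),monitor.sense()['contact_force'])
env.hold(.15);env.movel(P(d-.06),velocity=.12); env.hold(.2); snap('wrist','w8'); print(monitor.sense()['clock'])
a=cv2.imread('pics/w6.png')[40:280,60:500];b=cv2.imread('pics/w8.png')[40:280,60:500]
cv2.imwrite('pics/c5.png',np.vstack([a,b]))
E
```

```text
stop True 0.04124348613497644 [ 0.96175899 -6.67612193  0.51632575]
again True 0.04122730232400936 [ 0.79900925 -6.48906145 -1.50576958]
18.0083
```

View pics/c5.png

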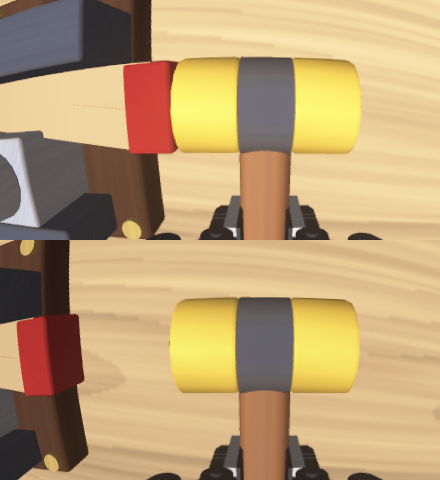

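Both strikes stopped hard at the same place, so the wedge is home (39 mm from first contact). Now lay the mallet back where it lay.

```bash
python3 - <<'E'
from h import *
p=monitor.sense()['position']; env.movel([p[0],p[1],.12],velocity=.12)
q=quat(-.155,True); g=[.4917,-.325]
env.reach([*g,.10],q); env.movel([*g,.02],velocity=.1); env.hold(.2)
print(env.movel([*g,.0045],velocity=.02,guard=3),monitor.sense()['position'],monitor.sense()['contact_force'])
env.hold(.2); env.release(); env.hold(.2); env.movel([*g,.2],velocity=.12)
env.reach([.35,-.05,.3],q) 
env.hold(.3); snap('top','t9'); snap('scene','s9'); print(monitor.sense()['clock'],monitor.sense()['contact_force'])
a=cv2.imread('pics/t9.png')[140:265,225:465];b=cv2.imread('pics/s9.png')[165:265,165:405]
cv2.imwrite('pics/c9.png',np.vstack([cv2.resize(x,None,fx=2.6,fy=2.6,interpolation=cv2.INTER_CUBIC) for x in(a,b)]))
E
```

```text
True [ 0.49153004 -0.32485941  0.00556118] [-0.85564492  0.49234779  4.70978177]
26.475 [ 0.03181816 -0.35011301  0.71587699]
```

View pics/c9.png

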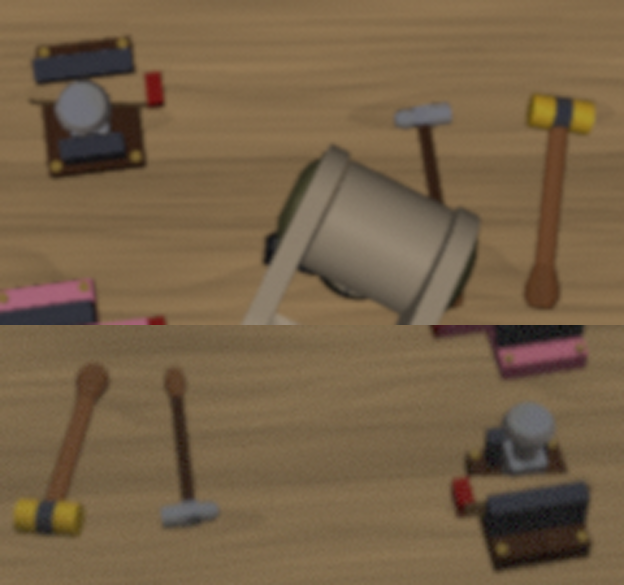

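```bash
python3 -c "
from h import *
print(job.hand_in())"
```

```text
the job is handed in; nothing more can be done
None
```

The wedge is home, the mallet is back lying flat where it came from, and the job is handed in at about 26.5 s on the clock. `job.hand_in()` gives no verdict, so the result rests on my own checks.

- **Grasp:** I picked the yellow mallet up 55 mm behind its head. A two-view check after the lift put the head at z 0.144 (expected 0.145), so it did not droop.
- **Light tap:** the mallet met the wedge and pushed it about 11 mm, and the picture afterwards gave about 12 mm. I then drew the mallet back about 46 mm.
- **Driving home:** two strikes, stopped by force limits of 15 N and 18 N, ended within 0.02 mm of each other, 39 mm past first contact. That is a dead stop, and it fits a wedge that started about 6 mm in.
- **Last pictures:** the mallet lies flat and released, the steel hammer's head is at its original pixel (388,184), the wedge's red end is close against the holder, and the arm is clear of everything.

One reading disagreed. After the first tap, the two corners of the wedge face gave 8.6 mm and 15.2 mm of travel. I put this down to error in reading the face's angle in the fisheye picture and used the average. No other check failed.

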